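# Feed a bar under the punch guard with a push stick

## Robot

A 7-joint arm with a two-finger parallel gripper is mounted at the origin on the work surface. World frame = base frame: x ahead of the robot, y to its left, z up, the work surface at z = 0. Lengths are in m, angles in rad, forces in N, time in s.
With the tool pointing down it reaches from about 0.4 to 0.875 m from the base axis. Payload 19.3 kg.
Tool frame: the origin (TCP) lies midway between the tips of the shut fingers; the grasp point (between the pads) lies 19 mm behind it; z points along the fingers, y is the direction in which the jaws open and shut (so a half turn about z gives the same grasp; the last joint's range is limited). The gripper opens to 85 mm and grips with 20 to 120 N. Pads are 22 mm wide; open, the fingers measure 114 mm over their backs; the gripper's body (76 mm by 85 mm) begins 54 mm behind the grasp point. The pads swing forward as they close: fully open they stand 13 mm farther back than shut.
Start: joints at [1.142, 0.521, -0.036, 1.599, 0.021, 1.021, -0.113], TCP at [0.219, -0.585, 0.231] pointing down, gripper open.
Joint ranges: [-2.91, 2.91], [-0.3, 2.13], [-1.5, 1.42], [0.17, 2.43], [-1.26, 4.41], [0.16, 1.93], [-2.52, 2.52]. Speed limits (rad/s): [1.89, 1.89, 2.39, 2.39, 3.01, 3.01, 3.01].

## Interface

Orientations are given as [roll, pitch, yaw] about the fixed x, y, z axes, in that order (R = Rz(yaw) Ry(pitch) Rx(roll)).
In Python, from workcell import bot gives the robot as it stands.
- The arm moves only by the tool servo_tool, never from a script. Its argument "plan" is a list of rows, each a list of 5 numbers: the shift along the world's x, y, z in mm, then the turn about the world's z in rad, then the gripper's target within -1 to 1 (shut at 1, half-way at 0, fully open at -1). In form: [[tx, ty, tz, yaw, jaw], ...]. A call has exactly 10 rows; each row is the pose to reach, as a shift and turn from the pose commanded when the call began; what a row does not reach only later rows make up. A row lasts 1/12 s, in which the tool goes at most 41.7 mm and 7.16 degrees, less where a joint would pass 70% of its speed; a pose out of reach is approached as far as the arm can. A call with a gripper value outside its range is refused whole. The fingers move at their own pace and stop on an object; "squeeze" is the grip in N (left out, the last holds). Time passes only in rows, so rows that repeat a pose let the fingers close, or fill a call up. It gives the time, the measured TCP pose, the force and the opening at its end, in the units of the state.
- bot.observe(): the state, without advancing time (a new reading comes with each control period).
- bot.grab_frame(name): name is "scene" or "side" or "wrist"; returns the picture (420x560x3 uint8, blue, green, red); there is no depth.
- bot.calibration(name): a dict with "fx", "fy", "cx", "cy" (pixels), "T" (4x4, takes a point from camera to world coordinates). Camera axes: x right, y down, z forward; pixel columns grow to the right and rows downward; lengths in m; the calibration is good to about 2 mm. A picture is of the moment at which its call begins: read the wrist's pose just before it. calibration takes no time and is no camera call; for the wrist camera it gives the pose at the moment of the call.
- bot.job_done(): hands the job in, once; it reports no verdict.
The state is a dict: "clock": time; "qpos": joint angles; "qd": joint speeds; "joint_efforts": joint torques, N m; "position": TCP position; "tool_rot": TCP orientation; "force": force on the tool from outside, world axes, zero at the start; "moment": the same for the moment, N m; "grip_width": finger opening in m.
Only numpy, scipy, OpenCV 4.12 (cv2) and the standard library are available. Lean on these libraries where they do the work, as an engineer would, in place of code of your own. Each camera call takes 0.05 s, during which the arm holds its last target.

## Task

Lay the long aluminium bar flat on the infeed bed of the bench punch, in line with the guard's opening but not yet under the guard, and let go of it. Then hold the wooden push stick by its handle and with its blade push the bar through the opening under the guard until the bar is fully home against the length stop on the far side. Finally stand the push stick back on the bench, upright and clear of the machine; do not bump the guard with the gripper, and leave the other things on the bench where they are.

Things in the scene. Friction and masses are not known exactly. Their poses are not given: they have to be found in the camera images.
- bar_mid (a point): Centre of the loose plain aluminium flat bar, 120 long (its y axis) x 50 wide (its x) x 16 thick (z), about 0.26 kg. It lies flat on the bench, so this point is 8 mm above what it lies on; both ends and both faces are alike.
- stick_grip (a point): Grip point of the loose wooden push stick (0.1 kg): on the axis of its upright handle, 60 mm above the underside. Handle 20 thick (x, grip across this), 40 long (y), top 88 above the underside. Blade: flat foot 40 wide (x), 14 high, along y from 20 mm behind the handle's axis to a square end 130 ahead (+y). It stands upright on its blade by itself.
- stick_tip (a point): Middle of the square front end of the push stick's blade, 130 mm ahead (+y) of the handle's axis and 7 mm above the underside. Axes as stick_grip.
- mouth (a point): The punch's opening, infeed side: middle of its width, on the bed surface, in the plane of the guard's infeed face. y is the feed direction (into the opening), x across it towards the column, z up. The opening is 30 high and 56 wide between guide rails; two flared lips 20 high reach 34 mm out ahead of it (inner faces 82 apart at their ends) and funnel the bar in.
- stop (a point): Middle of the face of the rigid length stop, outfeed side, on the bed surface and centre line, 150 mm beyond mouth in y; axes as mouth. The stop stands 28 above the bed; the rails run up to it. The bar is home when its leading end bears on this face; its trailing end is then 30 mm inside the guard, out of the gripper's reach.
- punch: Fixed bench punch; its place and yaw vary. Origin on the bench under the guard's middle, 35 mm beyond mouth; axes as mouth. Bed top 15 mm above the bench; the infeed bed is flat, 100 wide, and runs 180 mm back from mouth. Green head and column are 60 and 120 deep along y, reach x = -40 to 150 and rise 190 above the bench; a hand lever behind the column reaches x = 190.
- guard: The fixed grey sheet-metal guard over the opening: 104 wide, 70 deep along y, its lower edge 30 above the bed, its top 130 above the bench. Origin and axes as punch.
- bar: The aluminium bar itself; origin in the middle of its underside, axes as bar_mid.
- stick: The push stick itself; origin on its underside, below the handle's axis, axes as stick_grip.
- offcut: Bystander, leave alone: square aluminium offcut plate, 60 x 60 x 16 mm; origin under its middle.
- wrench: Bystander, leave alone: open-ended steel wrench, 170 mm long; origin under its middle.
- hammer: Bystander, leave alone: hammer lying on the bench; origin under its middle.
- spraycan: Bystander, leave alone: upright white spray can, 60 diameter, 170 mm high; origin under its middle.
- jar: Bystander, leave alone: lidded jar, 52 mm diameter, 70 mm high; origin under its middle.
Not all that is in view belongs to the job. Of the things like the stick, leave any that is pink; of the rest the larger one is meant.

How it is judged:
On the way, in this order (a step that is already met when the one before it is completed fails the run):
1. the bar lies flat on the infeed bed, let go, in line with the opening and not yet under the guard (x of bar_mid in the frame of mouth between -0.02 and 0.02 m and y of bar_mid in the frame of mouth between -0.17 and -0.055 m and z of bar_mid in the frame of mouth below 0.012 m and angle between the y axis of bar and the y axis of punch, either way round below 0.25 rad and contact force between the fingers and bar below 0.05 N and contact force between bar and punch above 0.5 N), for 0.2 s.
2. the push stick's blade pushes the bar while the bar is at least 50 mm under the guard, the fingers off the bar (y of bar_mid in the frame of mouth above -0.01 m and contact force between stick and bar above 0.1 N and contact force between the fingers and bar below 0.05 N and contact force between the fingers and stick above 0.5 N), for 0.03 s.
At the end, for the whole second after the job is handed in: The bar lies flat between the guide rails with its leading end within 4 mm of the length stop (sideways within 7 mm, in line within 0.08 rad), and the push stick stands upright at rest on the bench (on its blade, tilt under 0.08 rad), touching neither punch nor bar (x of bar_mid in the frame of stop between -0.007 and 0.007 m and y of bar_mid in the frame of stop between -0.064 and -0.05 m and z of bar_mid in the frame of stop below 0.012 m and angle between the y axis of bar and the y axis of punch, either way round below 0.08 rad and linear speed of each of bar, stick below 0.01 m/s and height (world z) of stick_grip between 0.054 and 0.066 m and angle between stick_grip's own z axis and vertical below 0.08 rad and contact force between stick and punch below 0.05 N and contact force between stick and bar below 0.05 N).
It fails at once if the gripper or arm strikes the guard (over 10 N) (contact force between any of the arm, the fingers and guard above 10 N).
It fails at once if another thing on the bench is moved by more than 30 mm (distance of any of offcut, wrench, hammer, spraycan, jar from where it was at the start of the episode above 0.03 m).
It also fails if it takes over 70 s, if anything falls off the work surface, if the arm or the gripper's body presses on something with over 40 N, if the wrist force passes 120 N, or if a joint passes its speed limit or range.

## Working session

There is one attempt and no reset: what is moved stays moved. The work goes in short steps, Python scripts to look and compute and a tool call to move; the robot and the scene stay as the last step left them, time stands still between calls to the robot, and variables do not carry over. Pictures are saved under pics/ and viewed, and the job is handed in when it is done.

Besides the shell and the picture viewer there is one more tool, called after "Call:" in YAML: its name, and indented under it one key for each argument. servo_tool: Moves the arm, as the interface text tells. Its arguments: {"type":"object","properties":{"plan":{"type":"array","items":{"type":"array","items":{"type":"number"}}},"squeeze":{"type":"number"}},"required":["plan"]}

```bash
ls; mkdir -p pics; python3 - <<'E'
from workcell import bot
import cv2
print(bot.observe())
for n in ["scene","side","wrist"]:
    c=bot.calibration(n); print(n,c)
    cv2.imwrite(f"pics/{n}0.png",bot.grab_frame(n))
E
```

```text
pics
{'clock': 0.0, 'qpos': array([ 1.14179704,  0.52203308, -0.03632281,  1.6000024 ,  0.02122751,
        1.02110381, -0.11281513]), 'qd': array([-0.0001902 ,  0.00122405,  0.00131544,  0.00013532,  0.00014516,
        0.00048236, -0.00087072]), 'joint_efforts': array([ 9.97297939e-04, -9.27097249e+01,  1.98052749e+00, -3.69934916e+01,
        1.80082134e-02,  8.04102252e-03, -8.65002107e-05]), 'position': array([ 0.21930497, -0.58489814,  0.23071592]), 'tool_rot': array([-3.14043680e+00,  1.08798589e-04,  3.58784549e-01]), 'force': array([-0.28916646,  0.12812223,  0.60328962]), 'moment': array([ 0.03896275, -0.00886623, -0.03669899]), 'grip_width': 0.08518007413875715}
scene {'fx': 485.5386618907898, 'fy': 485.5386618907898, 'cx': 279.9286549817319, 'cy': 210.58178210084844, 'T': array([[ 0.2315307 ,  0.80202942, -0.55058363,  1.27593375],
       [ 0.97272187, -0.19920436,  0.11886881, -0.15744385],
       [-0.01434238, -0.56308652, -0.82627348,  1.27572587],
       [ 0.        ,  0.        ,  0.        ,  1.        ]])}
side {'fx': 515.6795687784576, 'fy': 515.6795687784576, 'cx': 281.1759357396421, 'cy': 216.5631729990884, 'T': array([[-0.77378984, -0.35170108,  0.5268355 , -0.20083171],
       [-0.63306333,  0.40059852, -0.66238331,  0.87746435],
       [ 0.0219114 , -0.8460657 , -0.53262812,  0.74277526],
       [ 0.        ,  0.        ,  0.        ,  1.        ]])}
wrist {'fx': 343.4243279062546, 'fy': 343.4243279062546, 'cx': 276.92249065146365, 'cy': 208.58792751506485, 'T': array([[ 0.35207698, -0.88895406, -0.29292061,  0.29478129],
       [-0.93597033, -0.3347789 , -0.10900748, -0.55658752],
       [-0.001161  ,  0.31254402, -0.94990257,  0.37350231],
       [ 0.        ,  0.        ,  0.        ,  1.        ]])}
```

View pics/scene0.png

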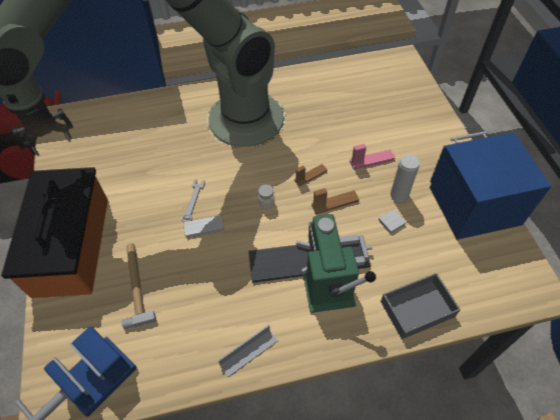

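View pics/side0.png

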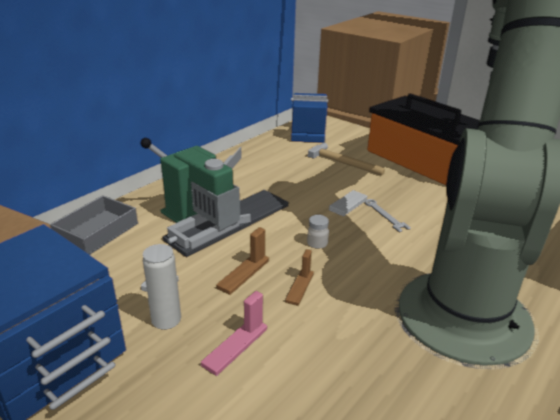

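View pics/wrist0.png

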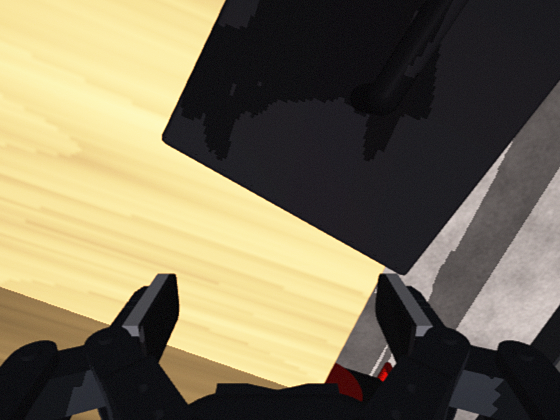

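The scene view shows the punch at about (325,265) with its black infeed bed on the left. The bar is near (203,227) beside the wrench, the large brown stick at (335,200), the small brown one at (310,174) and the pink one at (372,158). I'll enlarge it to measure.

```bash
cat > h.py <<'E'
import numpy as np, cv2
from workcell import bot
def cast(c,u,v,z):
    T=c["T"]; d=T[:3,:3]@np.array([(u-c["cx"])/c["fx"],(v-c["cy"])/c["fy"],1.0]); o=T[:3,3]
    return o+d*(z-o[2])/d[2]
def proj(c,p):
    T=c["T"]; q=T[:3,:3].T@(np.asarray(p,float)-T[:3,3]); return np.array([c["fx"]*q[0]/q[2]+c["cx"],c["fy"]*q[1]/q[2]+c["cy"]])
def crop(im,x0,y0,x1,y1,s,name):
    cv2.imwrite(name,cv2.resize(im[y0:y1,x0:x1],None,fx=s,fy=s,interpolation=cv2.INTER_CUBIC))
E
python3 - <<'E'
from h import *
a=cv2.imread("pics/scene0.png"); crop(a,170,140,430,330,3,"pics/s0c.png")
b=cv2.imread("pics/side0.png"); crop(b,150,130,420,330,2.9,"pics/d0c.png")
E
```

```text
(no output)
```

View pics/s0c.png

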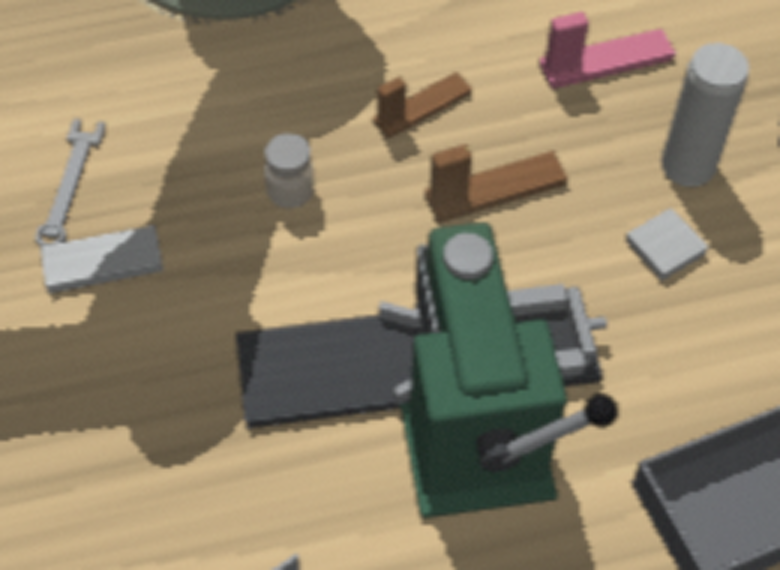

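View pics/d0c.png

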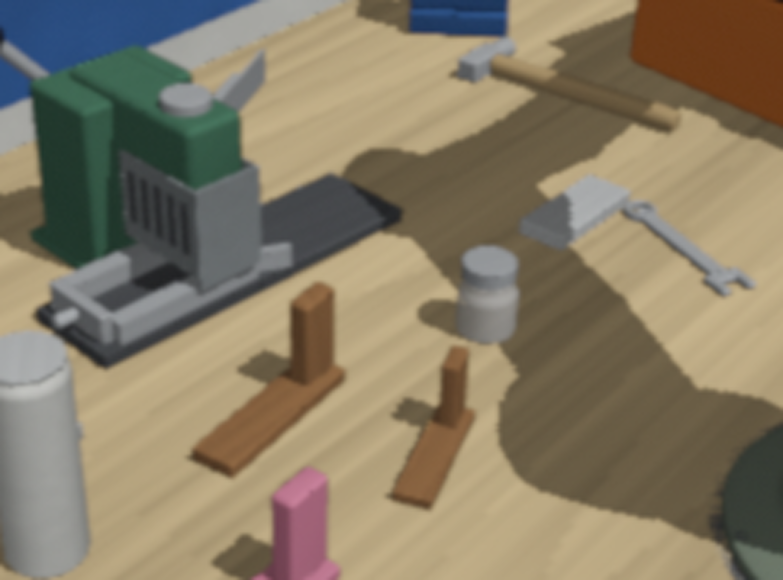

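```bash
python3 - <<'E'
from h import *
cs=bot.calibration("scene"); cd=bot.calibration("side")
S=lambda u,v,z: cast(cs,170+(u+.5)/3-.5,140+(v+.5)/3-.5,z)
D=lambda u,v,z: cast(cd,150+(u+.5)/2.9-.5,130+(v+.5)/2.9-.5,z)
def pr(n,l):
    print(n,[np.round(p*1000).astype(int).tolist() for p in l])
pr("bar S",[S(42,247,.016),S(155,229,.016),S(161,263,.016),S(48,287,.016)])
pr("bar D",[D(590,177,.016),D(631,192,.016),D(565,236,.016),D(522,221,.016)])
pr("bed S",[S(237,332,.015),S(250,420,.015),S(405,405,.015)])
pr("bed D",[D(333,175,.015),D(402,212,.015),D(105,360,.015)])
pr("stick blade end S",[S(556,153,.014),S(567,181,.014)])
pr("stick blade end D",[D(195,450,.014),D(232,465,.014)])
pr("handle top S",[S(432,156,.088),S(466,148,.088),S(470,176,.088),S(435,186,.088)])
pr("handle top D",[D(292,293,.088),D(315,284,.088),D(334,291,.088),D(311,302,.088)])
pr("jar",[S(288,150,.07),D(489,258,.07)])
pr("can",[S(718,70,.17)])
pr("wrench",[S(50,235,.005),S(88,130,.005)])
E
```

```text
bar S [[406, -276, 16], [412, -159, 16], [455, -160, 16], [456, -276, 16]]
bar D [[450, -272, 16], [404, -274, 16], [407, -161, 16], [453, -157, 16]]
bed S [[553, -100, 15], [650, -107, 15], [670, 41, 15]]
bed D [[646, -107, 15], [550, -96, 15], [584, 249, 15]]
stick blade end S [[418, 277, 14], [456, 277, 14]]
stick blade end D [[448, 280, 14], [415, 275, 14]]
handle top S [[442, 129, 88], [440, 165, 88], [475, 159, 88], [478, 122, 88]]
handle top D [[461, 156, 88], [456, 135, 88], [438, 133, 88], [442, 156, 88]]
jar [[386, -9, 70], [390, -12, 70]]
can [[466, 409, 170]]
wrench [[386, -267, 5], [257, -209, 5]]
```

Call:
servo_tool:
  plan:
    - [0, 36, 3, 0.1, -1]
    - [0, 72, 5, 0.22, -1]
    - [5, 108, 5, 0.34, -1]
    - [20, 144, 5, 0.46, -1]
    - [40, 180, 0, 0.58, -1]
    - [65, 212, 0, 0.7, -1]
    - [95, 242, -10, 0.82, -1]
    - [125, 272, -20, 0.94, -1]
    - [155, 300, -30, 1.06, -1]
    - [180, 325, -40, 1.18, -1]
  squeeze: 40

```text
clock: 0.98
position: [0.4007, -0.2587, 0.1912]
tool_rot: [3.141, 0.0, 1.544]
force: [0.7, -0.9, -0.4]
grip_width: 0.0855
```

Call:
servo_tool:
  plan:
    - [32, 36, 0, 0.01, -1]
    - [32, 36, 0, 0.01, -1]
    - [32, 36, 0, 0.01, -1]
    - [32, 36, 0, 0.01, -1]
    - [32, 36, 0, 0.01, -1]
    - [32, 36, 0, 0.01, -1]
    - [32, 36, 0, 0.01, -1]
    - [32, 36, 0, 0.01, -1]
    - [32, 36, 0, 0.01, -1]
    - [32, 36, 0, 0.01, -1]

```text
clock: 1.82
position: [0.4313, -0.2244, 0.1913]
tool_rot: [-3.142, 0.0, 1.548]
force: [-0.1, -0.2, 0.1]
grip_width: 0.0857
```

```bash
python3 - <<'E'
from h import *
o=bot.observe(); print(o["clock"],o["position"],o["tool_rot"],o["qpos"])
c=bot.calibration("wrist"); print(c)
cv2.imwrite("pics/w1.png",bot.grab_frame("wrist"))
np.save("w1T.npy",c["T"])
E
```

```text
1.8167 [ 0.43127991 -0.22443682  0.19132989] [-3.14157413e+00  7.86349460e-05  1.54825975e+00] [ 0.69842448  0.3822061  -0.43107514  1.98219517  0.21473891  0.8208406
  0.12496895]
{'fx': 343.4243279062546, 'fy': 343.4243279062546, 'cx': 276.92249065146365, 'cy': 208.58792751506485, 'T': array([[ 9.99768352e-01, -2.04513234e-02, -6.70712344e-03,
         4.33362097e-01],
       [-2.15230525e-02, -9.49716184e-01, -3.12371457e-01,
        -1.43894935e-01],
       [ 1.85460230e-05,  3.12443455e-01, -9.49936360e-01,
         3.34046642e-01],
       [ 0.00000000e+00,  0.00000000e+00,  0.00000000e+00,
         1.00000000e+00]])}
```

View pics/w1.png

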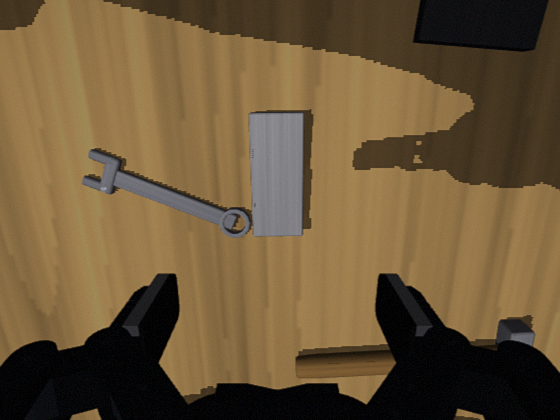

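The wrist view shows the bar with top-face corners (250,112), (304,112), (302,236) and (254,236). The wrench ring sits at (234,222), just left of the bar's lower end, and the edge of the infeed bed is at (418,40)–(533,50).

```bash
python3 - <<'E'
from h import *
c=bot.calibration("wrist"); im=cv2.imread("pics/w1.png")
g=im.astype(int); sat=g.max(2)-g.min(2); m=((sat<30)&(g.min(2)>90)).astype(np.uint8)*255
m=cv2.morphologyEx(m,cv2.MORPH_OPEN,np.ones((15,15)))
cs,_=cv2.findContours(m,cv2.RETR_EXTERNAL,cv2.CHAIN_APPROX_NONE)
for k in cs:
    if cv2.contourArea(k)<1500: continue
    print(cv2.boundingRect(k))
    P=np.array([cast(c,u,v,.016)[:2]*1000 for u,v in k[:,0]],np.float32)
    print(cv2.minAreaRect(P))
for p in [(418,40),(535,48)]: print(cast(c,*p,.015))
for p in [(250,112),(304,112),(302,236),(254,236)]: print(cast(c,*p,.016))
E
```

```text
(249, 113, 54, 123)
((431.17401123046875, -217.3795623779297), (118.22128295898438, 48.790733337402344), 89.47269439697266)
[ 0.55310788 -0.10186286  0.015     ]
[ 0.65291055 -0.11014233  0.015     ]
[ 0.40908327 -0.15717022  0.016     ]
[ 0.45725801 -0.15819952  0.016     ]
[ 0.45564685 -0.2778116   0.016     ]
[ 0.40760277 -0.27678497  0.016     ]
```

Call:
servo_tool:
  plan:
    - [0, 7, -35, 0.013, -1]
    - [0, 7, -70, 0.013, -1]
    - [0, 7, -105, 0.013, -1]
    - [0, 7, -140, 0.013, -1]
    - [0, 7, -170, 0.013, -1]
    - [0, 7, -185, 0.013, -1]
    - [0, 7, -190, 0.013, -1]
    - [0, 7, -190, 0.013, -1]
    - [0, 7, -190, 0.013, 0.0]
    - [0, 7, -190, 0.013, 0.4]

```text
clock: 2.7
position: [0.4321, -0.2176, 0.0025]
tool_rot: [3.14, 0.001, 1.561]
force: [-0.1, -0.2, -0.4]
grip_width: 0.0639
```

Call:
servo_tool:
  plan:
    - [0, 0, 0, 0, 1]
    - [0, 0, 0, 0, 1]
    - [0, 0, 0, 0, 1]
    - [0, 0, 0, 0, 1]
    - [0, 0, 0, 0, 1]
    - [0, 0, 0, 0, 1]
    - [0, 0, 5, 0, 1]
    - [0, 0, 20, 0, 1]
    - [0, 0, 35, 0, 1]
    - [0, 0, 50, 0, 1]

```text
clock: 3.53
position: [0.4314, -0.2173, 0.0526]
tool_rot: [3.141, 0.0, 1.562]
force: [0.2, 0.5, -2.6]
grip_width: 0.0489
```

```bash
python3 - <<'E'
from h import *
o=bot.observe(); print(o["clock"],o["position"],o["tool_rot"],o["grip_width"],o["force"])
cv2.imwrite("pics/w2.png",bot.grab_frame("wrist"))
E
```

```text
3.5333 [ 0.43137219 -0.21725954  0.0525537 ] [3.14137654e+00 1.55636088e-04 1.56167423e+00] 0.048918876985477616 [ 0.2138638   0.47445103 -2.62291838]
```

View pics/w2.png

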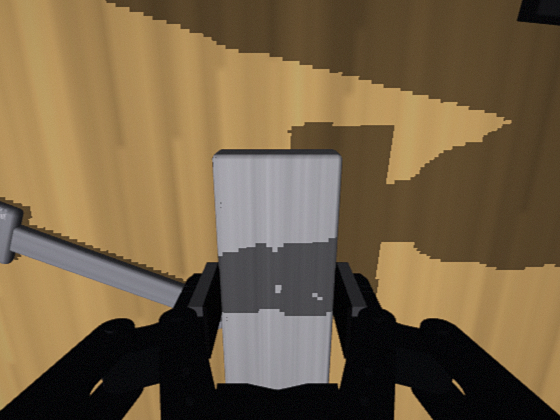

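The bar is gripped (48.9 mm opening, about −2.6 N of weight). Next I raise it and move over the infeed bed, then look.

Call:
servo_tool:
  plan:
    - [0, 0, 35, 0, 1]
    - [5, 5, 70, 0, 1]
    - [25, 25, 95, 0, 1]
    - [50, 45, 110, 0, 1]
    - [75, 68, 115, 0, 1]
    - [100, 90, 115, -0.03, 1]
    - [125, 112, 115, -0.05, 1]
    - [150, 135, 115, -0.07, 1]
    - [165, 150, 115, -0.08, 1]
    - [172, 157, 115, -0.08, 1]

```text
clock: 4.42
position: [0.6051, -0.0571, 0.1665]
tool_rot: [3.141, -0.001, 1.484]
force: [-0.3, -0.0, -3.4]
grip_width: 0.0485
```

Call:
servo_tool:
  plan:
    - [0, 0, 0, 0, 1]
    - [0, 0, 0, 0, 1]
    - [0, 0, 0, 0, 1]
    - [0, 0, 0, 0, 1]
    - [0, 0, 0, 0, 1]
    - [0, 0, 0, 0, 1]
    - [0, 0, 0, 0, 1]
    - [0, 0, 0, 0, 1]
    - [0, 0, 0, 0, 1]
    - [0, 0, 0, 0, 1]

```text
clock: 5.25
position: [0.6034, -0.0602, 0.1663]
tool_rot: [-3.142, 0.0, 1.482]
force: [0.6, -0.9, -2.5]
grip_width: 0.0484
```

```bash
python3 - <<'E'
from h import *
o=bot.observe(); print(o["clock"],o["position"],o["tool_rot"],o["grip_width"],o["force"])
c=bot.calibration("wrist"); np.save("w3T.npy",c["T"])
cv2.imwrite("pics/w3.png",bot.grab_frame("wrist"))
cv2.imwrite("pics/s3.png",bot.grab_frame("scene"))
E
```

```text
5.25 [ 0.60341537 -0.06017793  0.16629813] [-3.14152774e+00  3.77861208e-07  1.48179276e+00] 0.04837164604951962 [ 0.60554422 -0.92802951 -2.48183818]
```

View pics/w3.png

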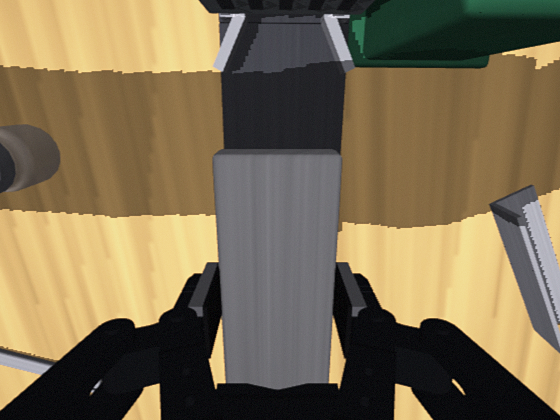

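View pics/s3.png

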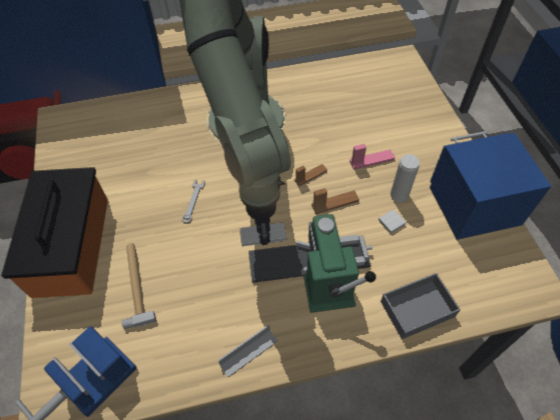

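In the wrist view the bar is held straight. The bed's side edges are near u≈222 and u≈345 for v between 75 and 150, and the flared lips end at about (217,68) and (349,68). I'll fit those edges.

```bash
python3 - <<'E'
from h import *
c=bot.calibration("wrist"); im=cv2.imread("pics/w3.png")
crop(im,180,0,420,180,3.3,"pics/w3c.png")
g=cv2.cvtColor(im,cv2.COLOR_BGR2HSV)
L=[];R=[]
for v in range(78,146,3):
    # saturation: wood is saturated; bed is not
    s=g[v,:,1].astype(int)
    u=280
    a=u
    while s[a]<80: a-=1
    b=u
    while s[b]<80: b+=1
    L.append((a+.5,v));R.append((b-.5,v))
print(L[::5],R[::5])
PL=np.array([cast(c,*p,.015)[:2] for p in L]);PR=np.array([cast(c,*p,.015)[:2] for p in R])
for P in (PL,PR):
    k=np.polyfit(P[:,1],P[:,0],1); print("x=",k, "res",np.abs(np.polyval(k,P[:,1])-P[:,0]).max())
E
```

```text
[(221.5, 78), (221.5, 93), (222.5, 108), (222.5, 123), (223.5, 138)] [(344.5, 78), (343.5, 93), (342.5, 108), (341.5, 123), (340.5, 138)]
x= [0.09808549 0.56385405] res 0.0004074983826918288
x= [0.0949017  0.66330265] res 0.00041337582376388404
```

View pics/w3c.png

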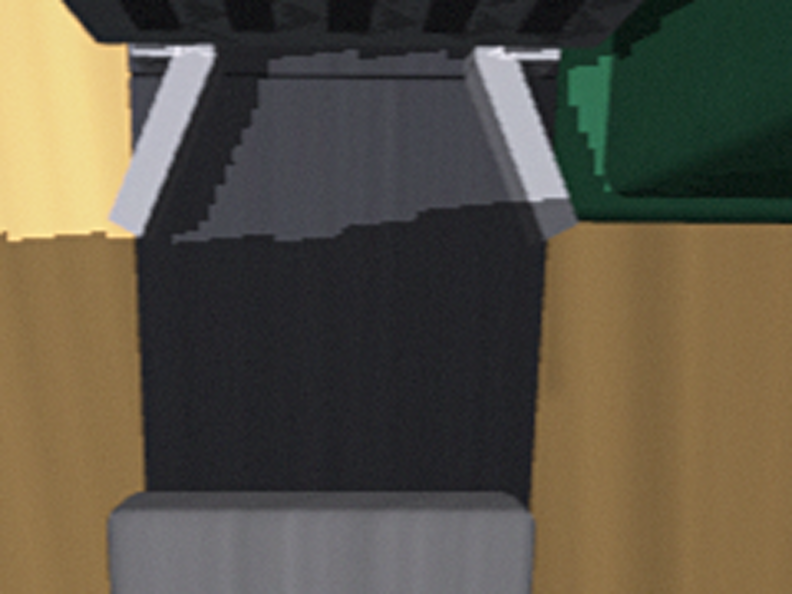

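```bash
python3 - <<'E'
from h import *
c=bot.calibration("wrist")
yaw=-np.arctan(.0965); d=np.array([-np.sin(yaw),np.cos(yaw)])
e=np.array([.6136+.0965*-.1057,-.1057]) # infeed end guess
for n,p,z in [("lipL",(108,222),.035),("lipL in",(137,237),.035),("lipR in",(548,237),.015),("lipR",(578,218),.035),("seam",(340,76),.015),("guard L",(100,42),.045),("guard R",(590,46),.045)]:
    q=cast(c,180+p[0]/3.3-.35,p[1]/3.3-.35,z)[:2]; print(n,q, "along from end",(q-e)@d)
print(proj(c,[.61,.07,.045]))
E
```

```text
lipL [0.5650309  0.04436146] along from end 0.14568210407258533
lipL in [0.57107192 0.04068846] along from end 0.1426063457479407
lipR in [0.66699424 0.03347691] along from end 0.14464184954274026
lipR [0.66996418 0.03593775] along from end 0.14737658544310558
seam [0.61985206 0.07249851] along from end 0.17895482812126356
guard L [0.57009802 0.07775115] along from end 0.17940411724729197
guard R [0.67084533 0.06812716] along from end 0.17950179489862728
[269.34329436  19.31923865]
```

Call:
servo_tool:
  plan:
    - [6, 16, 0, -0.007, 1]
    - [6, 16, -25, -0.007, 1]
    - [6, 16, -55, -0.007, 1]
    - [6, 16, -85, -0.007, 1]
    - [6, 16, -110, -0.007, 1]
    - [6, 16, -128, -0.007, 1]
    - [6, 16, -138, -0.007, 1]
    - [6, 16, -143, -0.007, 1]
    - [6, 16, -146, -0.007, 1]
    - [6, 16, -147, -0.007, 1]

```text
clock: 6.18
position: [0.6099, -0.0442, 0.0198]
tool_rot: [3.141, -0.0, 1.475]
force: [0.9, 0.6, -1.0]
grip_width: 0.0486
```

```bash
python3 - <<'E'
from h import *
o=bot.observe(); print(o["clock"],o["position"],o["tool_rot"],o["grip_width"],o["force"])
c=bot.calibration("wrist"); np.save("w4T.npy",c["T"])
cv2.imwrite("pics/w4.png",bot.grab_frame("wrist"))
E
```

```text
6.1833 [ 0.60987213 -0.04419751  0.01975373] [ 3.14081637e+00 -6.14853444e-05  1.47471345e+00] 0.048614444039815144 [ 0.91598387  0.57645535 -0.99894743]
```

View pics/w4.png

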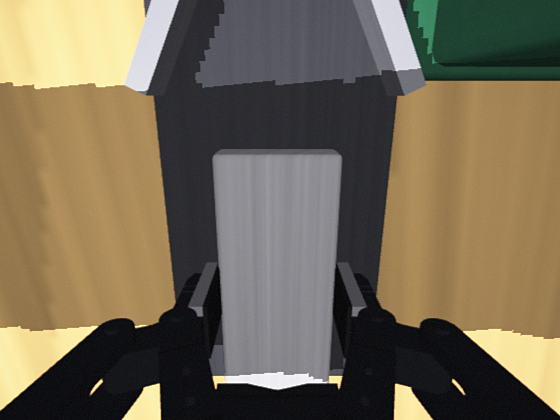

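The bar (214–341, mid 277) is centred between the bed edges (157–397, mid 277). Next I lower it, release and rise.

Call:
servo_tool:
  plan:
    - [0, 0, -1, 0, 1]
    - [0, 0, -2, 0, 1]
    - [0, 0, -2.5, 0, 1]
    - [0, 0, -2.5, 0, 0.3]
    - [0, 0, -2.5, 0, -0.2]
    - [0, 0, -2.5, 0, -0.6]
    - [0, 0, -2.5, 0, -1]
    - [0, 0, 0, 0, -1]
    - [0, 0, 10, 0, -1]
    - [0, 0, 35, 0, -1]

```text
clock: 7.07
position: [0.6079, -0.044, 0.0529]
tool_rot: [-3.138, 0.0, 1.475]
force: [-1.2, -0.4, -1.0]
grip_width: 0.0854
```

Call:
servo_tool:
  plan:
    - [0, 0, 35, 0, -1]
    - [0, 0, 70, 0, -1]
    - [0, 0, 105, 0, -1]
    - [0, 0, 130, 0, -1]
    - [0, -5, 145, 0, -1]
    - [0, -10, 150, 0, -1]
    - [0, -10, 150, 0, -1]
    - [0, -10, 150, 0, -1]
    - [0, -10, 150, 0, -1]
    - [0, -10, 150, 0, -1]

```text
clock: 7.9
position: [0.609, -0.0539, 0.2031]
tool_rot: [-3.14, -0.0, 1.475]
force: [-0.4, 0.4, -0.1]
grip_width: 0.0854
```

```bash
python3 - <<'E'
from h import *
o=bot.observe(); print(o["clock"],o["position"],o["tool_rot"],o["grip_width"],o["force"],o["qpos"])
c=bot.calibration("wrist"); np.save("w5T.npy",c["T"])
cv2.imwrite("pics/w5.png",bot.grab_frame("wrist"))
cv2.imwrite("pics/d5.png",bot.grab_frame("side"))
E
```

```text
7.9 [ 0.60895425 -0.05389073  0.20313398] [-3.13979495e+00 -1.36275428e-04  1.47514211e+00] 0.08538692787551791 [-0.40846009  0.37217122 -0.1343489 ] [ 0.27485363  0.55710624 -0.41572829  1.6494198   0.25747473  0.99144852
 -0.3228687 ]
```

View pics/w5.png

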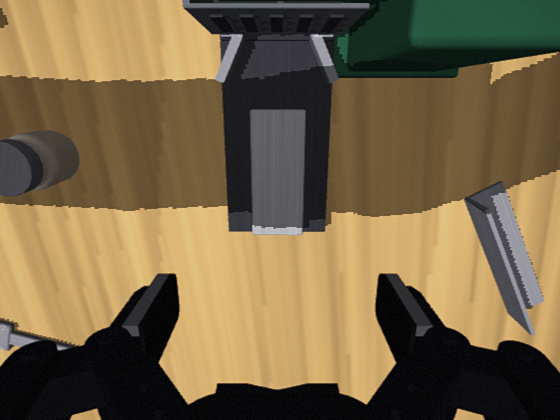

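View pics/d5.png

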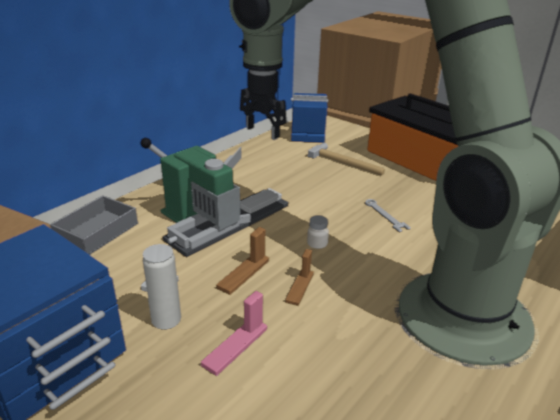

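The bar lies on the bed at (251–305, 110–235), straight with the lips. Next I check its pose numerically and move over to the stick.

```bash
python3 - <<'E'
from h import *
c=bot.calibration("wrist"); im=cv2.imread("pics/w5.png")
q=[cast(c,u,v,.031)[:2] for u,v in [(250,109.5),(305.5,109.5),(302,226),(253.5,226)]]
d=np.array([.0961,.9954]);x=np.array([.9954,-.0961]);M=np.array([.6207,.0735])
for p in q: print(p,"mouth frame",(p-M)@x,(p-M)@d)
E
```

```text
[0.59205371 0.01703836] mouth frame -0.023088553745581646 -0.05895482904604307
[0.64080299 0.01241415] mouth frame 0.025880867538385807 -0.05887295656687535
[ 0.62983109 -0.09705866] mouth frame 0.02547977659175661 -0.16889659510047875
[ 0.58239825 -0.09258279] mouth frame -0.022165001462997318 -0.16899960331132785
```

Call:
servo_tool:
  plan:
    - [-35, 0, 10, 0.02, -1]
    - [-70, 10, 20, 0.04, -1]
    - [-100, 30, 20, 0.08, -1]
    - [-125, 60, 20, 0.12, -1]
    - [-145, 95, 20, 0.16, -1]
    - [-155, 130, 20, 0.2, -1]
    - [-160, 160, 20, 0.2, -1]
    - [-160, 175, 10, 0.2, -1]
    - [-160, 175, 5, 0.2, -1]
    - [-160, 175, 0, 0.2, -1]

```text
clock: 8.83
position: [0.4491, 0.1214, 0.2036]
tool_rot: [-3.141, -0.0, 1.677]
force: [1.0, -0.4, -0.2]
grip_width: 0.0853
```

Call:
servo_tool:
  plan:
    - [0, 0, 0, 0, -1]
    - [0, 0, 0, 0, -1]
    - [0, 0, 0, 0, -1]
    - [0, 0, 0, 0, -1]
    - [0, 0, 0, 0, -1]
    - [0, 0, 0, 0, -1]
    - [0, 0, 0, 0, -1]
    - [0, 0, 0, 0, -1]
    - [0, 0, 0, 0, -1]
    - [0, 0, 0, 0, -1]

```text
clock: 9.67
position: [0.4494, 0.1208, 0.2043]
tool_rot: [-3.142, -0.0, 1.675]
force: [-0.1, 0.4, -0.2]
grip_width: 0.0858
```

```bash
python3 - <<'E'
from h import *
o=bot.observe(); print(o["clock"],o["position"],o["tool_rot"],o["grip_width"],o["force"])
c=bot.calibration("wrist"); np.save("w6T.npy",c["T"])
cv2.imwrite("pics/w6.png",bot.grab_frame("wrist"))
E
```

```text
9.6667 [0.44942967 0.12081415 0.20430072] [-3.14157216e+00 -1.26577844e-06  1.67478308e+00] 0.0857784928661711 [-0.09632128  0.38984468 -0.19369828]
```

View pics/w6.png

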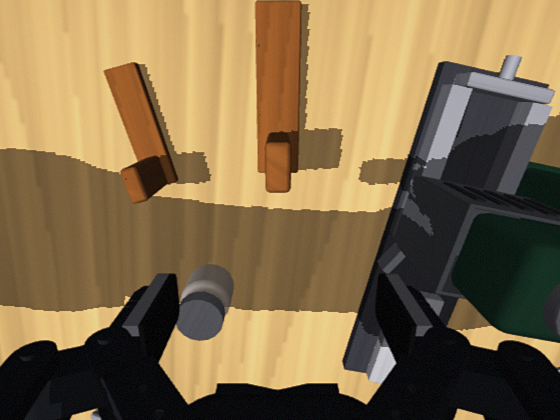

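The wrist view shows the large brown stick standing with its blade along u 256–300 up to v≈2 and its handle top at about (266–291, 142–192). The small brown stick is at (145,130), the jar at (205,300) and the punch on the right.

```bash
python3 - <<'E'
from h import *
im=cv2.imread("pics/w6.png"); crop(im,235,0,325,200,3,"pics/w6c.png")
E
```

```text
(no output)
```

View pics/w6c.png

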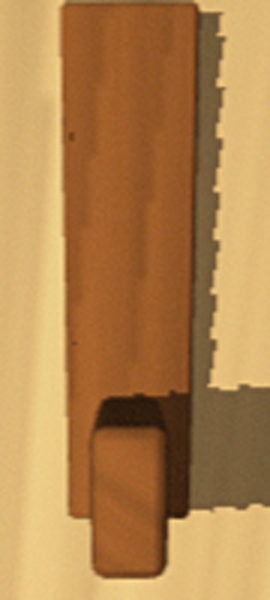

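```bash
python3 - <<'E'
from h import *
c=bot.calibration("wrist")
W=lambda u,v,z: cast(c,235+(u+.5)/3-.5,(v+.5)/3-.5,z)*1000
print("handle top");  H=[W(92,430,.088),W(166,430,.088),W(165,577,.088),W(92,577,.088)]; print(np.round(H,1), np.mean(H,0))
print("blade");  B=[W(62,4,.014),W(195,4,.014),W(188,517,.014),W(69,517,.014)]; print(np.round(B,1))
t=(B[0]+B[1])/2; b=(B[2]+B[3])/2; print(t,b,t-b,np.arctan2(-(t-b)[0],(t-b)[1])); print(b+20/150*(t-b))
E
```

```text
handle top
[[436.3 166.6  88. ]
 [454.6 168.5  88. ]
 [458.8 130.8  88. ]
 [439.9 128.9  88. ]] [447.37301883 148.71291966  88.        ]
blade
[[415.1 275.2  14. ]
 [452.6 279.1  14. ]
 [468.9 131.9  14. ]
 [430.  127.8  14. ]]
[433.82681081 277.13106557  14.        ] [449.42542372 129.86402874  14.        ] [-15.59861291 147.26703683   0.        ] 0.10552713143893368
[447.34560867 149.49963365  14.        ]
```

Call:
servo_tool:
  plan:
    - [-1.5, 23, 0, 0.001, -1]
    - [-1.5, 23, -35, 0.001, -1]
    - [-1.5, 23, -70, 0.001, -1]
    - [-1.5, 23, -105, 0.001, -1]
    - [-1.5, 23, -135, 0.001, -1]
    - [-1.5, 23, -152, 0.001, -1]
    - [-1.5, 23, -159, 0.001, -1]
    - [-1.5, 23, -159, 0.001, -1]
    - [-1.5, 23, -159, 0.001, -0.3]
    - [-1.5, 23, -159, 0.001, 0.2]
  squeeze: 60

```text
clock: 10.55
position: [0.4487, 0.144, 0.0465]
tool_rot: [3.14, -0.0, 1.676]
force: [0.3, -0.2, 0.5]
grip_width: 0.064
```

Call:
servo_tool:
  plan:
    - [0, 0, 0, 0, 0.5]
    - [0, 0, 0, 0, 0.8]
    - [0, 0, 0, 0, 1]
    - [0, 0, 0, 0, 1]
    - [0, 0, 0, 0, 1]
    - [0, 0, 0, 0, 1]
    - [0, 0, 0, 0, 1]
    - [0, 0, 5, 0, 1]
    - [0, 0, 15, 0, 1]
    - [0, 0, 30, 0, 1]

```text
clock: 11.38
position: [0.4474, 0.1437, 0.0756]
tool_rot: [-3.14, 0.0, 1.676]
force: [0.2, -0.7, -0.4]
grip_width: 0.0193
```

```bash
python3 - <<'E'
from h import *
o=bot.observe(); print(o["clock"],o["position"],o["tool_rot"],o["grip_width"],o["force"])
c=bot.calibration("wrist"); np.save("w7T.npy",c["T"])
cv2.imwrite("pics/w7.png",bot.grab_frame("wrist"))
cv2.imwrite("pics/d7.png",bot.grab_frame("side"))
E
```

```text
11.3833 [0.44735164 0.14368703 0.07560882] [-3.14002191e+00  2.71952890e-04  1.67606493e+00] 0.019275007966672184 [ 0.16589113 -0.67544533 -0.4414384 ]
```

View pics/w7.png

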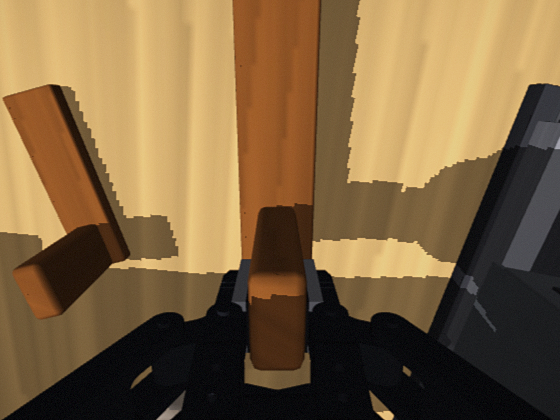

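View pics/d7.png

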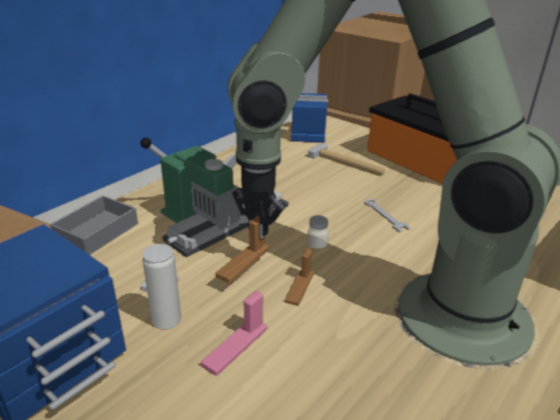

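The stick is gripped at 19.3 mm opening and lifted, still upright. I check the hammer's position before carrying the stick round behind the bar.

```bash
python3 - <<'E'
from h import *
c=bot.calibration("scene")
for p in [(131,247),(138,310),(122,325),(156,317)]: print(p,cast(c,*p,.02))
E
```

```text
(131, 247) [ 0.46004177 -0.43999653  0.02      ]
(138, 310) [ 0.66769426 -0.4337503   0.02      ]
(122, 325) [ 0.70104466 -0.47912719  0.02      ]
(156, 317) [ 0.69999692 -0.38716993  0.02      ]
```

Call:
servo_tool:
  plan:
    - [0, 0, 35, 0, 1]
    - [0, -15, 65, 0, 1]
    - [0, -50, 75, 0, 1]
    - [5, -88, 75, 0, 1]
    - [15, -126, 75, -0.03, 1]
    - [30, -162, 75, -0.06, 1]
    - [50, -195, 75, -0.1, 1]
    - [70, -228, 75, -0.14, 1]
    - [90, -260, 75, -0.18, 1]
    - [105, -290, 75, -0.202, 1]

```text
clock: 12.32
position: [0.5539, -0.1486, 0.1504]
tool_rot: [3.141, 0.0, 1.471]
force: [0.2, 1.3, -0.9]
grip_width: 0.0196
```

Call:
servo_tool:
  plan:
    - [15, -30, 0, 0, 1]
    - [25, -60, 0, 0, 1]
    - [31, -90, 0, 0, 1]
    - [35, -110, 0, 0, 1]
    - [37, -120, 0, 0, 1]
    - [37, -124, 0, 0, 1]
    - [37, -124, 0, 0, 1]
    - [37, -124, 0, 0, 1]
    - [37, -124, 0, 0, 1]
    - [37, -124, 0, 0, 1]

```text
clock: 13.15
position: [0.5901, -0.2689, 0.1505]
tool_rot: [3.142, -0.0, 1.475]
force: [-0.6, -0.6, -1.1]
grip_width: 0.0192
```

```bash
python3 - <<'E'
from h import *
o=bot.observe(); print(o["clock"],o["position"],o["tool_rot"],o["grip_width"],o["force"])
c=bot.calibration("wrist"); np.save("w8T.npy",c["T"])
cv2.imwrite("pics/w8.png",bot.grab_frame("wrist"))
E
```

```text
13.15 [ 0.59010858 -0.26889332  0.15052569] [ 3.14150624e+00 -2.41259497e-04  1.47533828e+00] 0.01923780452456789 [-0.64001025 -0.63898046 -1.14482721]
```

View pics/w8.png

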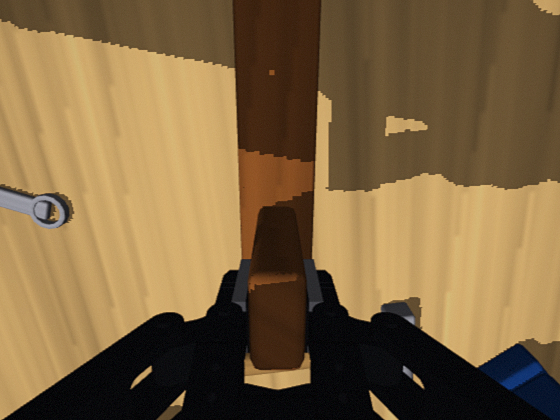

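Call:
servo_tool:
  plan:
    - [-1, 0, -30, 0, 1]
    - [-1, 0, -60, 0, 1]
    - [-1, 0, -80, 0, 1]
    - [-1, 0, -87, 0, 1]
    - [-1, 0, -88, 0, 1]
    - [-1, 0, -88, 0, 1]
    - [-1, 0, -88, 0, 1]
    - [-1, 0, -88, 0, 1]
    - [-1, 0, -88, 0, 1]
    - [-1, 0, -88, 0, 1]

```text
clock: 14.03
position: [0.5893, -0.2704, 0.0631]
tool_rot: [3.141, 0.0, 1.474]
force: [0.1, -0.9, -1.1]
grip_width: 0.0192
```

```bash
python3 - <<'E'
from h import *
o=bot.observe(); print(o["clock"],o["position"],o["tool_rot"],o["grip_width"],o["force"])
s=bot.grab_frame("scene"); d=bot.grab_frame("side")
crop(s,170,180,400,330,3.4,"pics/s9.png"); crop(d,160,130,380,280,3.4,"pics/d9.png")
E
```

```text
14.0333 [ 0.58927601 -0.27038618  0.06307589] [3.14057084e+00 3.71183314e-04 1.47364398e+00] 0.019246147703771532 [ 0.12876464 -0.92406508 -1.11539754]
```

View pics/s9.png

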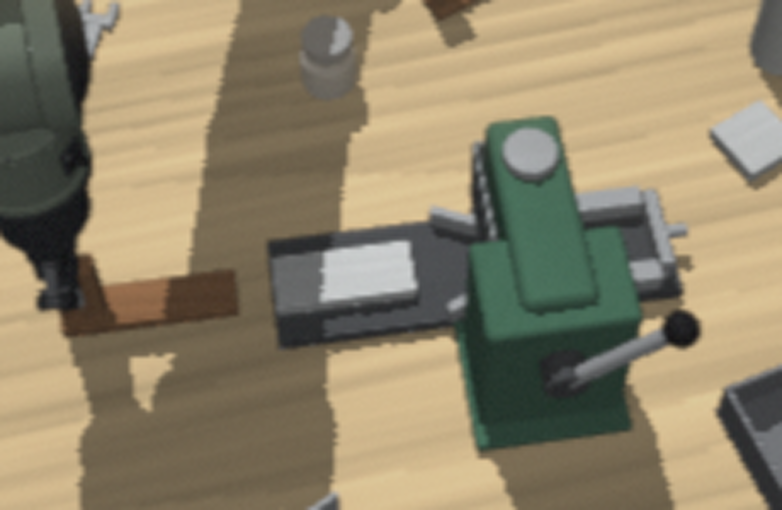

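View pics/d9.png

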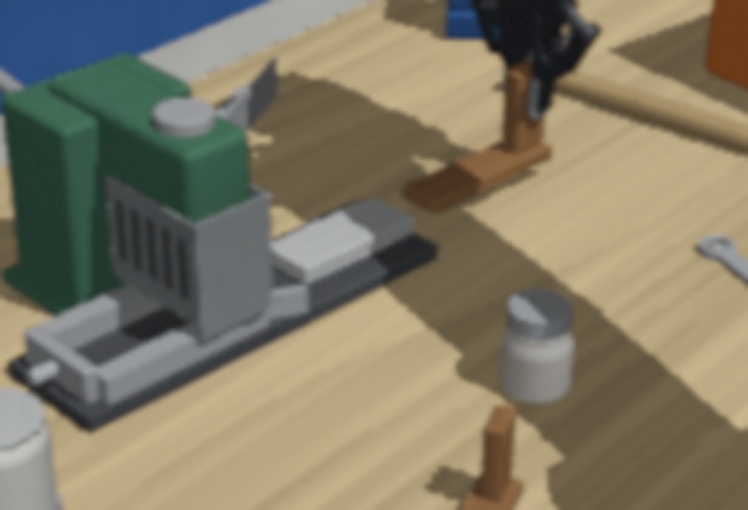

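In both views the blade tip is in line with the bar and about 30 mm behind it. Now I push slowly.

Call:
servo_tool:
  plan:
    - [1, 10, 0, 0, 1]
    - [2, 20, 0, 0, 1]
    - [2.7, 28, 0, 0, 1]
    - [3.4, 35, 0, 0, 1]
    - [4.2, 43, 0, 0, 1]
    - [5, 52, 0, 0, 1]
    - [6, 62, 0, 0, 1]
    - [7, 72, 0, 0, 1]
    - [8, 82, 0, 0, 1]
    - [8.9, 92, 0, 0, 1]

```text
clock: 14.97
position: [0.598, -0.1771, 0.0623]
tool_rot: [3.142, -0.0, 1.474]
force: [-0.1, -2.6, 1.0]
grip_width: 0.0196
```

```bash
python3 - <<'E'
from h import *
o=bot.observe(); print(o["clock"],o["position"],o["tool_rot"],o["grip_width"],o["force"])
s=bot.grab_frame("scene"); cv2.imwrite("pics/w10.png",bot.grab_frame("wrist"))
crop(s,170,180,400,330,3.4,"pics/s10.png")
E
```

```text
14.9667 [ 0.597984   -0.17706788  0.06232876] [ 3.14153478e+00 -2.25119485e-05  1.47391252e+00] 0.019600234258543053 [-0.13708571 -2.61094845  1.01062103]
```

View pics/s10.png

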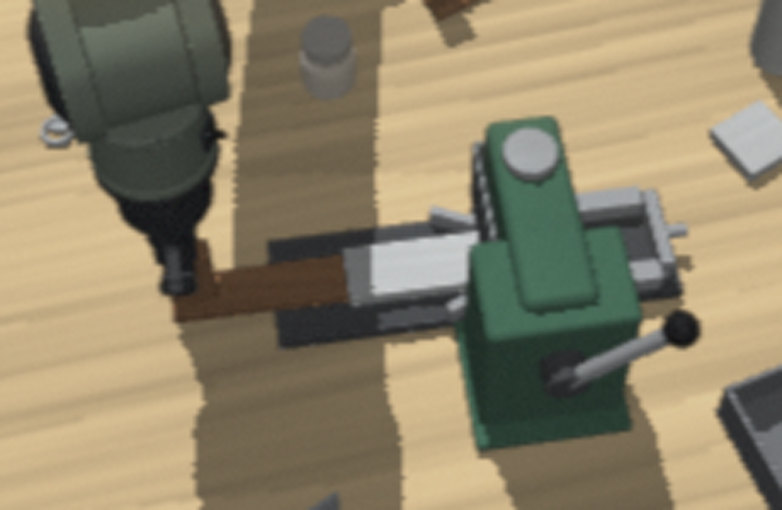

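View pics/w10.png

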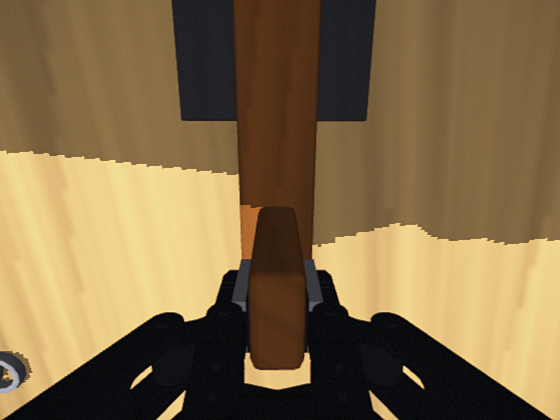

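The bar is entering the opening squarely with the blade behind it. I continue.

Call:
servo_tool:
  plan:
    - [1, 10, 0, 0, 1]
    - [2, 20, 0, 0, 1]
    - [2.9, 30, 0, 0, 1]
    - [3.8, 40, 0, 0, 1]
    - [4.8, 50, 0, 0, 1]
    - [5.8, 60, 0, 0, 1]
    - [6.7, 70, 0, 0, 1]
    - [7.7, 80, 0, 0, 1]
    - [8.7, 90, 0, 0, 1]
    - [9.6, 100, 0, 0, 1]

```text
clock: 15.9
position: [0.6075, -0.0771, 0.0623]
tool_rot: [-3.142, -0.0, 1.474]
force: [0.0, -1.3, -1.7]
grip_width: 0.0194
```

```bash
python3 - <<'E'
from h import *
o=bot.observe(); print(o["clock"],o["position"],o["tool_rot"],o["grip_width"],o["force"])
s=bot.grab_frame("scene");d=bot.grab_frame("side")
crop(s,170,180,400,330,3.4,"pics/s11.png");crop(d,160,130,380,280,3.4,"pics/d11.png")
E
```

```text
15.9 [ 0.6075211  -0.0771337   0.06225643] [-3.14151687e+00 -1.68153956e-05  1.47387659e+00] 0.0194153622798366 [ 0.04192476 -1.34696235 -1.71375447]
```

View pics/s11.png

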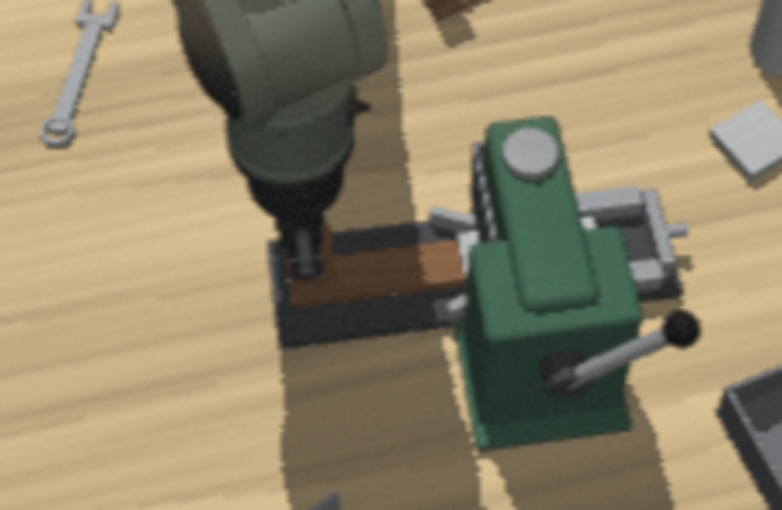

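View pics/d11.png

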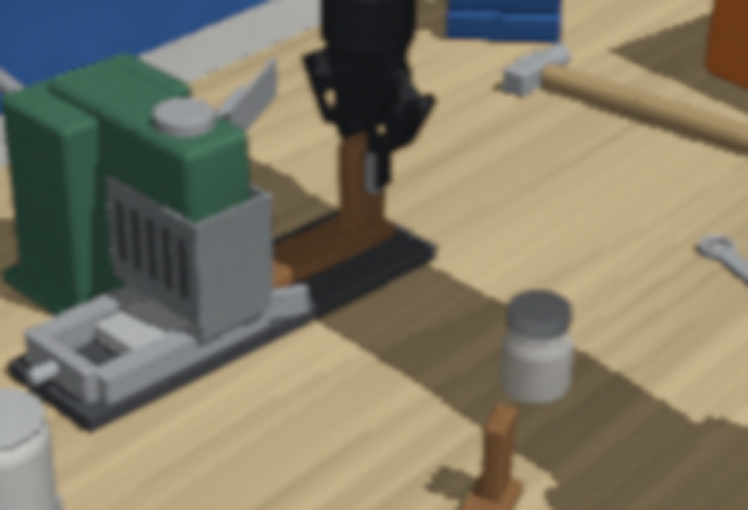

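The bar's leading end is out past the guard, about 45 mm short of the stop. I push on slowly, with finer steps near the end.

Call:
servo_tool:
  plan:
    - [0.8, 8, 0, 0, 1]
    - [1.5, 16, 0, 0, 1]
    - [2.3, 24, 0, 0, 1]
    - [2.9, 30, 0, 0, 1]
    - [3.4, 35, 0, 0, 1]
    - [3.8, 39, 0, 0, 1]
    - [4, 41, 0, 0, 1]
    - [4.1, 42, 0, 0, 1]
    - [4.2, 43, 0, 0, 1]
    - [4.2, 43, 0, 0, 1]

```text
clock: 16.83
position: [0.6116, -0.0353, 0.0623]
tool_rot: [-3.142, 0.0, 1.474]
force: [-0.9, -1.3, -0.6]
grip_width: 0.0192
```

```bash
python3 - <<'E'
from h import *
o=bot.observe(); print(o["clock"],o["position"],o["tool_rot"],o["grip_width"],o["force"])
s=bot.grab_frame("scene");d=bot.grab_frame("side")
crop(s,290,215,400,290,7,"pics/s12.png");crop(d,155,170,285,260,6,"pics/d12.png")
E
```

```text
16.8333 [ 0.61162259 -0.03528977  0.06229861] [-3.14152263e+00  9.24106416e-05  1.47359546e+00] 0.019215761297503756 [-0.94260419 -1.27135293 -0.57569928]
```

View pics/s12.png

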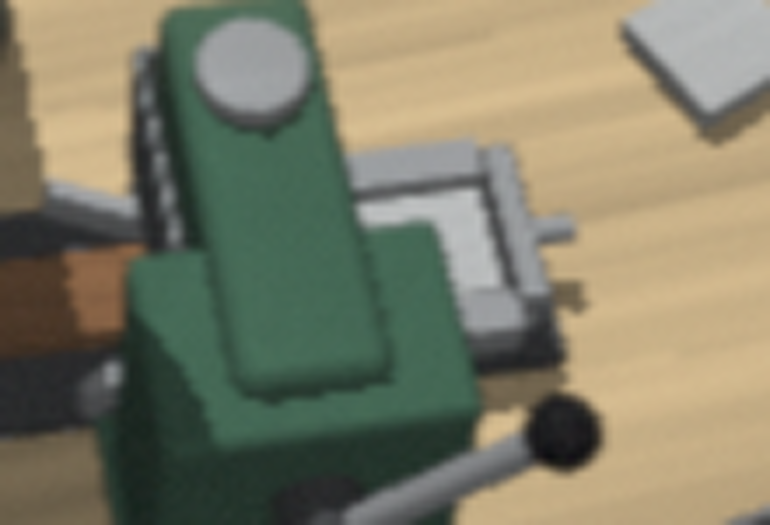

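View pics/d12.png

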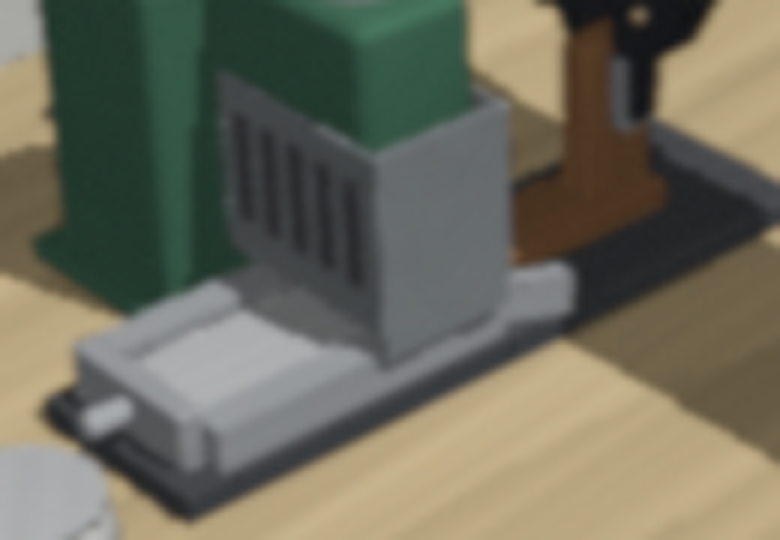

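Only a few mm remain. I creep forward and watch the force.

Call:
servo_tool:
  plan:
    - [0.1, 1, 0, 0, 1]
    - [0.2, 2, 0, 0, 1]
    - [0.3, 3, 0, 0, 1]
    - [0.4, 4, 0, 0, 1]
    - [0.4, 4.5, 0, 0, 1]
    - [0.5, 5, 0, 0, 1]
    - [0.5, 5, 0, 0, 1]
    - [0.5, 5, 0, 0, 1]
    - [0.5, 5, 0, 0, 1]
    - [0.5, 5, 0, 0, 1]

```text
clock: 17.77
position: [0.612, -0.0324, 0.0625]
tool_rot: [-3.141, 0.003, 1.472]
force: [-2.8, -12.7, 5.5]
grip_width: 0.0194
```

```bash
python3 - <<'E'
from h import *
o=bot.observe(); print(o["clock"],o["position"],o["tool_rot"],o["grip_width"],o["force"])
E
```

```text
17.7667 [ 0.61199578 -0.03239644  0.06249598] [-3.14146729e+00  2.55020185e-03  1.47226592e+00] 0.019382542623824422 [ -2.77099678 -12.70595078   5.45342643]
```

The reaction is 12.7 N against the feed, and the TCP sits 2 mm short of its target, so the bar bears on the stop. I back the stick straight out and check.

Call:
servo_tool:
  plan:
    - [-0.5, -5, 0, 0, 1]
    - [-1.5, -15, 0, 0, 1]
    - [-2.5, -27, 0, 0, 1]
    - [-4, -42, 0, 0, 1]
    - [-6, -60, 0, 0, 1]
    - [-8, -82, 0, 0, 1]
    - [-10, -105, 0, 0, 1]
    - [-12, -125, 5, 0, 1]
    - [-13, -135, 15, 0, 1]
    - [-13.5, -140, 35, 0, 1]

```text
clock: 18.6
position: [0.597, -0.1726, 0.0963]
tool_rot: [-3.139, -0.0, 1.471]
force: [0.7, 0.6, -1.2]
grip_width: 0.0196
```

```bash
python3 - <<'E'
from h import *
o=bot.observe(); print(o["clock"],o["position"],o["tool_rot"],o["grip_width"],o["force"])
s=bot.grab_frame("scene");d=bot.grab_frame("side");cv2.imwrite("pics/s13f.png",s);cv2.imwrite("pics/d13f.png",d)
crop(s,290,215,400,290,7,"pics/s13.png");crop(d,155,170,285,260,6,"pics/d13.png")
E
```

```text
18.6 [ 0.59702588 -0.17258128  0.09626654] [-3.13855935e+00 -3.10970293e-05  1.47126468e+00] 0.01955657525317251 [ 0.73733468  0.63875556 -1.22044024]
```

View pics/s13.png

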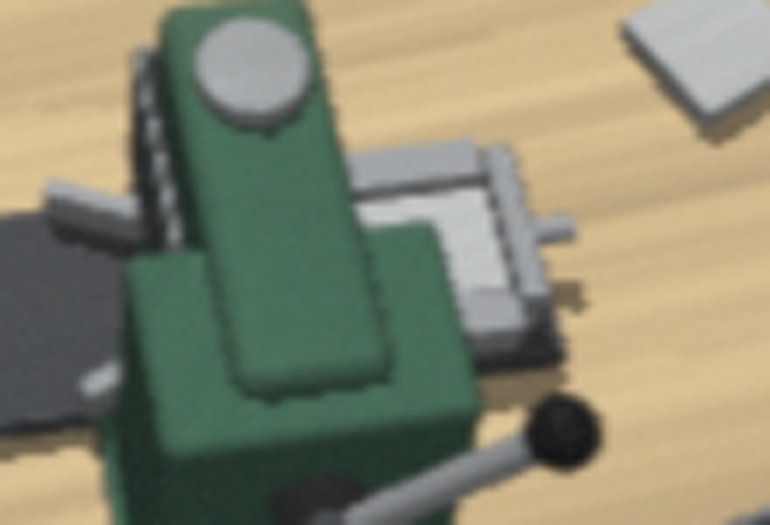

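View pics/d13.png

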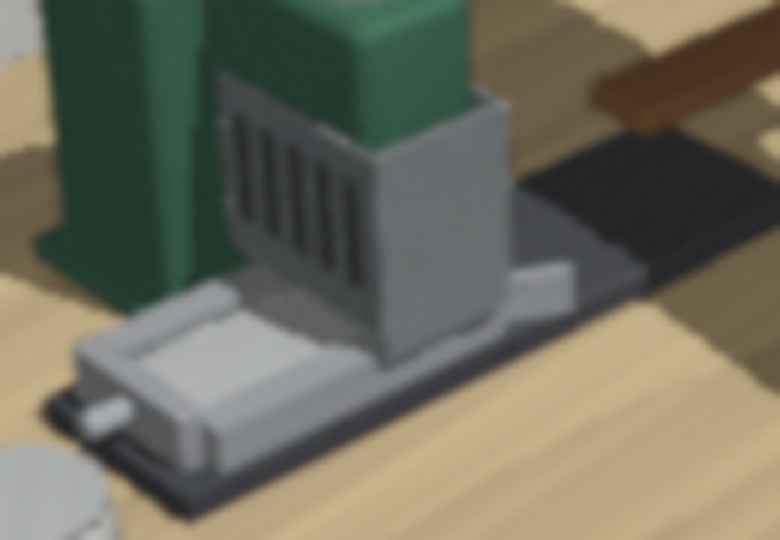

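View pics/s13f.png

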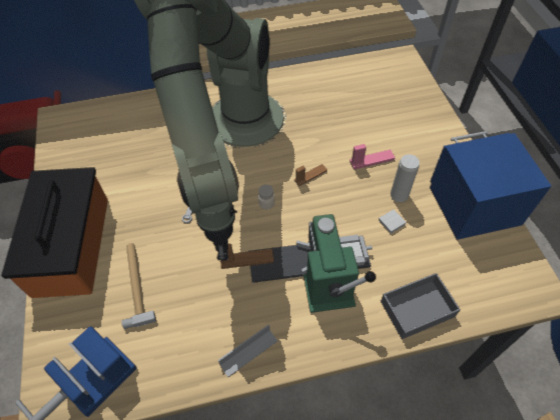

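```bash
python3 - <<'E'
from h import *
c=bot.calibration("scene")
d=np.array([.0961,.9954]);x=np.array([.9954,-.0961]);M=np.array([.6207,.0735])
for y in (.144,.147,.150):
  for xx,z in ((-.025,.031),(0.0,.031),(0,.043)):
    p=proj(c,[*(M+d*y+x*xx),z]); print(y,xx,z,"crop",np.round((p-[290,215]+.5)*7-.5,1))
im=cv2.imread("pics/s13f.png")
for v in (245,248,251): print(v,im[v,352:374].mean(1).round().astype(int))
print(proj(c,[*(M+d*.15),.031]))
E
```

```text
0.144 -0.025 0.031 crop [475.3 188. ]
0.144 0.0 0.031 crop [488.8 238.8]
0.144 0 0.043 crop [492.3 224.4]
0.147 -0.025 0.031 crop [482.3 187.1]
0.147 0.0 0.031 crop [495.8 237.9]
0.147 0 0.043 crop [499.3 223.5]
0.15 -0.025 0.031 crop [489.2 186.2]
0.15 0.0 0.031 crop [502.8 237. ]
0.15 0 0.043 crop [506.4 222.6]
245 [195 195 196 196 194 194 193 186 144 135 158 162 159 145 150 163 160 155
 156 159 160 161]
248 [124 173 196 197 197 197 196 193 161 112 134 159 162 165 149 130 124 117
 117 119 154 177]
251 [ 87 118 168 192 192 194 195 195 191 154 105 135 159 161 153 162 175 178
 177 177 176 175]
[361.40074933 248.42553605]
```

The bar's end edge at u≈360.3 and the narrow dark band of the stop face (about 1.2 px) match the prediction for contact to within about 1–2 mm, and the 12.7 N reaction agrees. Next I carry the stick back to its free spot.

Call:
servo_tool:
  plan:
    - [-15, 10, 30, 0, 1]
    - [-35, 30, 54, 0, 1]
    - [-55, 55, 54, 0.02, 1]
    - [-80, 88, 54, 0.04, 1]
    - [-100, 121, 54, 0.08, 1]
    - [-120, 154, 54, 0.12, 1]
    - [-135, 190, 54, 0.16, 1]
    - [-145, 228, 54, 0.2, 1]
    - [-150, 265, 54, 0.205, 1]
    - [-150, 300, 54, 0.205, 1]

```text
clock: 19.53
position: [0.4473, 0.1319, 0.1518]
tool_rot: [3.141, 0.0, 1.68]
force: [2.3, -0.1, 0.2]
grip_width: 0.0195
```

Call:
servo_tool:
  plan:
    - [0, 10, 0, 0, 1]
    - [0, 16, -10, 0, 1]
    - [0, 16, -35, 0, 1]
    - [0, 16, -60, 0, 1]
    - [0, 16, -80, 0, 1]
    - [0, 16, -90, 0, 1]
    - [0, 16, -95, 0, 1]
    - [0, 16, -97, 0, 1]
    - [0, 16, -97, 0, 1]
    - [0, 16, -97, 0, 1]

```text
clock: 20.37
position: [0.4492, 0.146, 0.0552]
tool_rot: [3.14, -0.0, 1.679]
force: [0.1, -0.1, -0.2]
grip_width: 0.0196
```

```bash
python3 - <<'E'
from h import *
o=bot.observe(); print(o["clock"],o["position"],o["tool_rot"],o["grip_width"],o["force"])
d=bot.grab_frame("side");s=bot.grab_frame("scene")
crop(d,190,200,320,310,5,"pics/d14.png");crop(s,270,140,400,230,6,"pics/s14.png")
E
```

```text
20.3667 [0.44916864 0.14596324 0.05515911] [ 3.14031920e+00 -2.63591301e-04  1.67868900e+00] 0.0195576201168606 [ 0.12294993 -0.05242585 -0.235162  ]
```

View pics/d14.png

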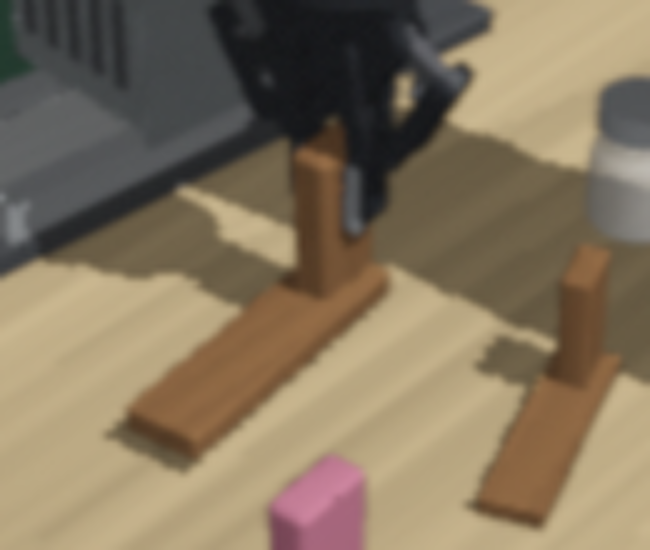

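View pics/s14.png

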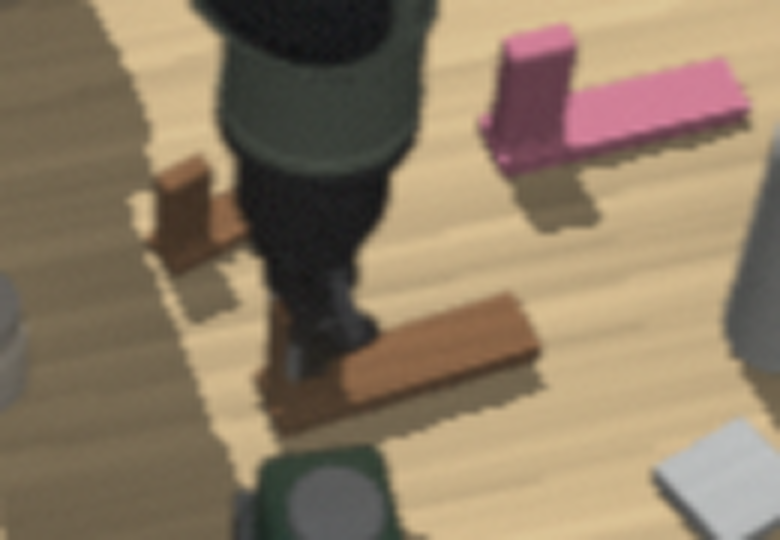

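The stick hangs level about 10 mm above the bench and clear of everything. I lower it the rest of the way.

Call:
servo_tool:
  plan:
    - [0, 0, -2, 0, 1]
    - [0, 0, -4, 0, 1]
    - [0, 0, -6, 0, 1]
    - [0, 0, -7.5, 0, 1]
    - [0, 0, -8.5, 0, 1]
    - [0, 0, -9, 0, 1]
    - [0, 0, -9.5, 0, 1]
    - [0, 0, -9.5, 0, 1]
    - [0, 0, -9.5, 0, 1]
    - [0, 0, -9.5, 0, 1]

```text
clock: 21.3
position: [0.4486, 0.1457, 0.0458]
tool_rot: [3.141, 0.001, 1.679]
force: [-9.7, -3.8, 37.0]
grip_width: 0.019
```

It is already touching down, with 37 N upward. I relax by 1.5 mm before releasing.

Call:
servo_tool:
  plan:
    - [0, 0, 0.5, 0, 1]
    - [0, 0, 1, 0, 1]
    - [0, 0, 1.2, 0, 1]
    - [0, 0, 1.2, 0, 1]
    - [0, 0, 1.2, 0, 1]
    - [0, 0, 1.2, 0, 1]
    - [0, 0, 1.2, 0, 1]
    - [0, 0, 1.2, 0, 1]
    - [0, 0, 1.2, 0, 1]
    - [0, 0, 1.2, 0, 1]

```text
clock: 22.13
position: [0.4486, 0.1458, 0.0459]
tool_rot: [-3.141, 0.0, 1.679]
force: [-0.0, 0.0, -0.3]
grip_width: 0.0194
```

Call:
servo_tool:
  plan:
    - [0, 0, 0, 0, 0.55]
    - [0, 0, 0, 0, 0.4]
    - [0, 0, 0, 0, 0.2]
    - [0, 0, 0, 0, 0]
    - [0, 0, 0, 0, -0.4]
    - [0, 0, 0, 0, -0.8]
    - [0, 0, 0, 0, -1]
    - [0, 0, 0, 0, -1]
    - [0, 0, 0, 0, -1]
    - [0, 0, 0, 0, -1]

```text
clock: 22.97
position: [0.4487, 0.1458, 0.046]
tool_rot: [3.142, 0.0, 1.679]
force: [-0.5, -0.1, 0.4]
grip_width: 0.0854
```

Call:
servo_tool:
  plan:
    - [0, 0, 15, 0, -1]
    - [0, 0, 45, 0, -1]
    - [0, 0, 80, 0, -1]
    - [0, 0, 115, 0, -1]
    - [0, -10, 150, 0, -1]
    - [-10, -25, 170, 0, -1]
    - [-10, -25, 170, 0, -1]
    - [-10, -25, 170, 0, -1]
    - [-10, -25, 170, 0, -1]
    - [-10, -25, 170, 0, -1]

```text
clock: 23.8
position: [0.4384, 0.1211, 0.2152]
tool_rot: [-3.14, -0.0, 1.679]
force: [0.9, -0.4, 0.3]
grip_width: 0.0852
```

```bash
python3 - <<'E'
from h import *
o=bot.observe(); print(o["clock"],o["position"],o["tool_rot"],o["grip_width"],o["force"])
d=bot.grab_frame("side");s=bot.grab_frame("scene");w=bot.grab_frame("wrist")
cv2.imwrite("pics/w15.png",w);cv2.imwrite("pics/s15.png",s);crop(d,150,130,420,330,2.9,"pics/d15.png")
E
```

```text
23.8 [0.43838911 0.12108533 0.21515576] [-3.14024864e+00 -1.35438163e-04  1.67924582e+00] 0.08516201988437153 [ 0.9162859  -0.40426692  0.30670109]
```

View pics/w15.png

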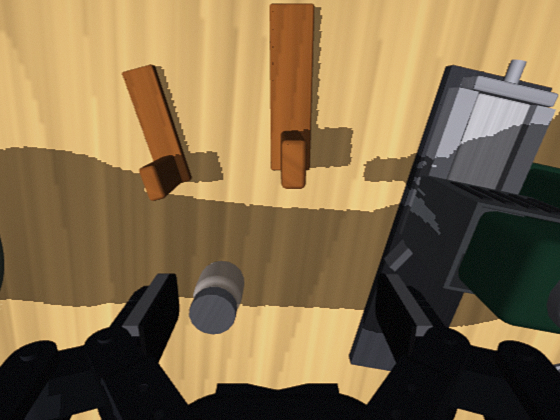

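View pics/d15.png

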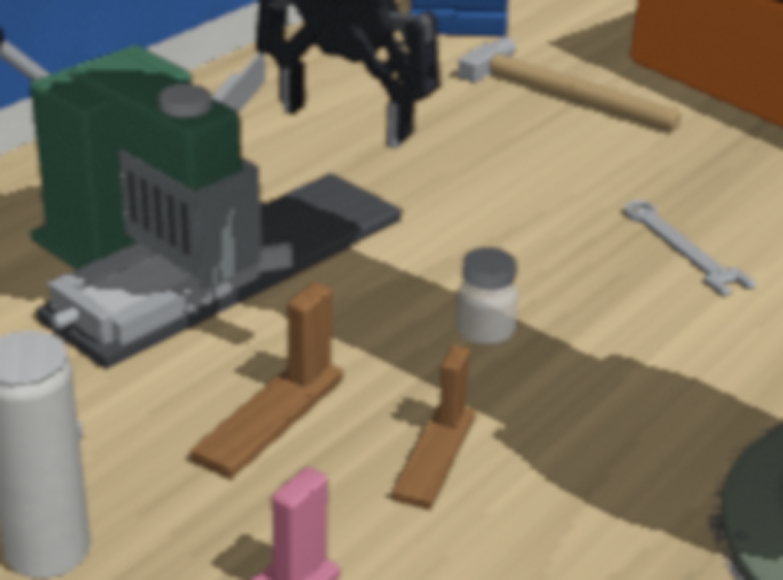

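View pics/s15.png

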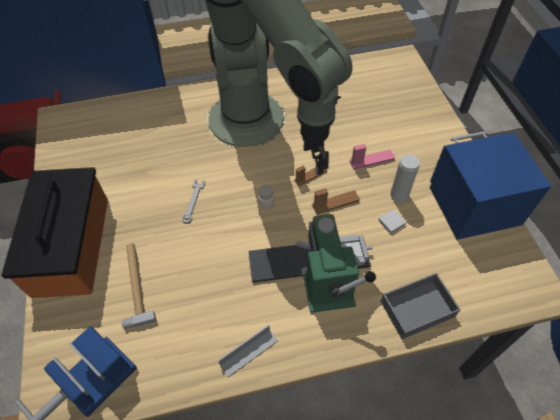

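The stick stands upright where it was first found, and the bystanders look unmoved. The wrist view also shows the bar's end and the stop, so I zoom in there.

```bash
python3 - <<'E'
from h import *
im=cv2.imread("pics/w15.png"); crop(im,420,50,560,200,4,"pics/w15c.png")
c=bot.calibration("wrist")
d=np.array([.0961,.9954]);x=np.array([.9954,-.0961]);M=np.array([.6207,.0735])
for y in (.144,.147,.150):
  for xx in (-.02,.02):
    print(y,xx,np.round((proj(c,[*(M+d*y+x*xx),.031])-[420,50]+.5)*4-.5,1))
print("stop top",[np.round((proj(c,[*(M+d*.15+x*xx),.043])-[420,50]+.5)*4-.5,1) for xx in (-.02,.02)])
E
```

```text
0.144 -0.02 [249.1 197.5]
0.144 0.02 [414.  235.1]
0.147 -0.02 [254.2 183.9]
0.147 0.02 [419.5 221.7]
0.15 -0.02 [259.4 170.1]
0.15 0.02 [425.2 208.2]
stop top [array([291.1, 169.6]), array([462.9, 209.1])]
```

View pics/w15c.png

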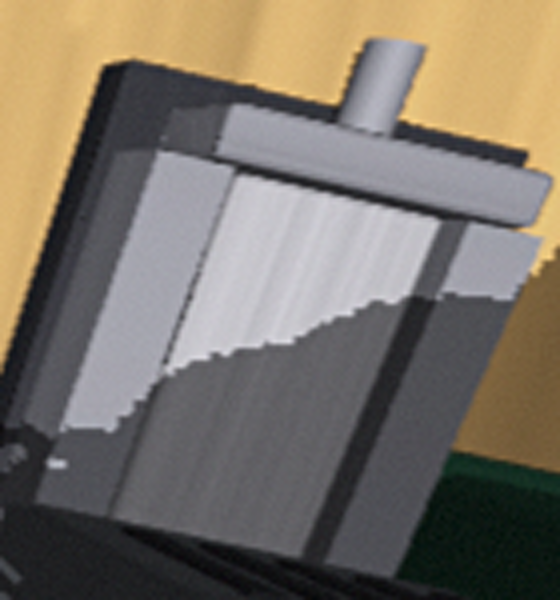

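In the close-up the bar lies flat between the rails. Its end edge, (240,173) to (440,215), is directly against the stop, with less than 1 mm gap after allowing for the same calibration shift seen on the stop. Handing in.

```bash
python3 - <<'E'
from workcell import bot
print(bot.job_done())
E
```

```text
the job is handed in; nothing more can be done
None
```

I laid the bar flat and in line on the infeed bed and let go. I then pushed it under the guard with the larger brown push stick until it was against the length stop, stood the stick back in its original spot and handed the job in. The robot clock read about 24 s of the 70 s allowed.

**Bar:** At the end of the push there was 12.7 N against the feed and the tool stopped 2 mm short of its target, so the bar bears on the stop. The last wrist view shows it flat between the rails, close to one rail. Its end is less than about 1 mm from the stop measured against the stop itself. Taken from absolute calibration alone it would be about 1.5–3 mm, which is still inside the 4 mm limit.

**Stick:** It stands upright, released and clear of the machine. When I first set it down it reached the bench earlier than planned and pressed with 37 N. I eased up to about 0 N before opening the gripper, and it did not move.

**Guard and bystanders:** I saw no sign of contact with the guard in any reading. By eye in the final views, the offcut, wrench, hammer, spray can and jar have not moved; I did not measure their positions.

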